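Close the adjustable wrench on the coupling nut, then turn it to the stop

ROBOT

A 6-joint arm with a two-finger parallel gripper is mounted at the origin on a cart in front of the work surface, level with it; the furniture and walls round the work are solid. World frame = base frame: x ahead of the robot, y to its left, z up, the work surface at z = 0. Lengths are in m, angles in rad, forces in N, time in s.
With the tool pointing down it reaches from about 0.225 to 0.875 m from the base axis. Payload 3.4 kg.
Tool frame: the origin (TCP) lies between the finger pads; the fingertips stand 25 mm ahead of it and the grasp point (between the pads) lies 6 mm ahead of it (manip.tips_ahead is the distance from the TCP to the fingertips, in m); z points along the fingers, x is the direction in which the jaws open and shut, and the axes are right-handed (so a half turn about z gives the same grasp; the last joint's range is limited). The gripper opens to 85 mm and grips with 20 to 120 N. Pads are 22 mm wide; open, the fingers measure 114 mm over their backs; the gripper's body (76 mm by 85 mm) begins 54 mm behind the grasp point. The pads swing forward as they close: fully open they stand 13 mm farther back than shut.
Start: joints at [1.215, 0.276, 1.505, -0, 1.361, -0.121], TCP at [0.134, 0.559, 0.256] pointing down, gripper open.
Joint ranges: [-2.89, 2.89], [-0.75, 2.08], [0.22, 2.7], [-1.18, 4.32], [0.11, 2.71], [-2.7, 2.7]. Speed limits (rad/s): [2.57, 2.57, 3.14, 3.14, 3.14, 3.14].

INTERFACE

Orientations are given as a unit quaternion [w, x, y, z].
In Python, from rig import manip gives the robot as it stands. The module is installed in compiled form; this text tells all that it offers.
- The arm moves only by the tool send_rows, never from a script. Its argument "plan" is a list of rows, each an object with "linear": the shift along the tool's x, y, z in m, a list of three; "delta_rot": the turn, a rotation vector about the tool's x, y, z in degrees, a list of three; "fingers": the finger opening in m, from 0 to 0.0854. A call has 1 to 12 rows; each row shifts and turns the pose as measured when the row begins, along the tool's axes as they then stand; what a row does not reach is not made up. A row lasts 1/12 s, in which the tool goes at most 41.7 mm and 7.16 degrees, less where a joint would pass 70% of its speed; a pose out of reach is approached as far as the arm can. A call with a gripper value outside its range is refused whole. The fingers move at their own pace and stop on an object; "force" is the grip in N (left out, the last holds). Time passes only in rows, so rows that do not move let the fingers close. It gives the time, the measured TCP pose, the force and the opening at its end, in the units of the state.
- manip.get_state(): the state, without advancing time (a new reading comes with each control period).
- manip.get_image(name): name is "scene" or "top" or "wrist"; returns the picture (384x512x3 uint8, red, green, blue); there is no depth.
- manip.camera_info(name): a dict with "K" (3x3 intrinsics, pixels), "rvec" (rotation vector, rad) and "tvec" (3), from world to camera coordinates, as OpenCV has them. Camera axes: x right, y down, z forward; pixel columns grow to the right and rows downward; lengths in m; the calibration is good to about 2 mm. A picture is of the moment at which its call begins: read the wrist's pose just before it. camera_info takes no time and is no camera call; for the wrist camera it gives the pose at the moment of the call.
- manip.sign_off(): hands the job in, once; it reports no verdict.
Trained networks look in the newest picture that a camera, given by its name, has taken for a name from the list of things; names that differ only in an ending like _2 or _b are one class to them, and where a whole thing is asked for, a point or a joint stands for the part that bears it (a point fixed in the world has none). Each returns a list of dicts, best first, with "p" (0 to 1); they miss things now and then, are a little off and sometimes report something else, mostly with a low value. They report only what shows in the picture. A call takes as long as a camera call.
- manip.find_in(thing, camera): "extent" ([left, top, right, bottom] in pixels, round what is visible of it).
- manip.masks_of(thing, camera): "pixels" (384x512 bool, what is visible of it) and "extent" ([left, top, right, bottom] in pixels, round what is visible of it).
The state is a dict: "clock": time; "qpos": joint angles; "qd": joint speeds; "effort": joint torques, N m; "position": TCP position; "ee_rot": TCP orientation; "contact_force": force on the tool from outside, world axes, zero at the start; "moment": the same for the moment, N m; "width": finger opening in m.
Only numpy, scipy, OpenCV 4.12 (cv2) and the standard library are available. Lean on these libraries where they do the work, as an engineer would, in place of code of your own. Each camera call takes 0.05 s, during which the arm holds its last target. There are 200 camera calls.

TASK

A coupling stands in the tightening station, between the open jaws of the adjustable wrench. Press on the wrench's knurled thumb worm and draw the fingertips over it from the nut towards the handle, as often as needed, until the moving jaw sits snugly on the coupling's hexagonal nut; only then push the handle clockwise (seen from above) fully against its stop so that the coupling turns with it. Leave the coupling seated upright with the jaw snug, and do not disturb the spare coupling beside the station.

Things in the scene. Friction and masses are not known exactly. Their poses are not given: they have to be found in the camera images.
- worm_top (a point): Middle of the top line of the wrench's thumb worm: dark knurled roller, 18 mm diameter, 24 mm long, in the head, 44 mm from the nut's axis towards the handle. 64 mm above the worktop, 6 mm above the head's face. x points horizontally from handle to nut, y along the roller towards the moving jaw, z up. The whole wrench yields up to 3.8 mm under a press (about 3 N, plus 2.5 N per mm).
- worm (a joint): Turn of the thumb worm (rad), growing as its top is drawn towards the handle, which closes the jaw 3 mm per rad (1 mm per 3 mm of drag); the other way opens it. Driven by friction: closed fingertips pressed 3 mm down on it and drawn along -x of worm_top; a 20 mm long fingertip gives some 6 mm of jaw a pass. When the jaw is tight it stops and the fingers slip: more passes do no harm.
- jaw (a joint): Travel of the moving jaw (m): 0 fully open (40 mm between the jaw faces), growing as it closes, so gap = 40 mm minus the value. The nut is 28 mm over its flats, 31 mm over its rounded corners: the jaw stops, snug, at 0.0115 to 0.0127. It starts between 0 and 0.004 and stays where it is left.
- wrench (a joint): Swing of the wrench about the vertical axis of the nut (rad), growing clockwise seen from above, to 0.6 at the stop, where the handle meets an upright pin on the base plate. It starts between 0 and 0.1, is stiff (about 3 N at the point handle) and stays where it is left.
- handle (a point): Middle of the wrench's handle, 150 mm from the nut's axis. Steel bar 22 mm wide, 10 mm thick, 46 to 56 mm above the worktop, reaching from 80 to 188 mm from the nut's axis; nothing beneath it beyond 110 mm (base plate 6 mm thick). x points horizontally along the handle to the nut, z up; y is horizontal, 90 degrees anticlockwise of x: the handle must be pushed towards +y.
- coupling: Threaded coupling, 56 mm tall: pale round body of 27 mm diameter with a hexagonal nut (28 mm over flats, 34 to 48 mm above its underside), loose and upright in the station's round nest, its underside 10 mm above the worktop, 20 mm deep in the tube with 1 mm play. Origin: centre of its underside; z up; the flats that the jaws take face +y and -y.
- spare_coupling: Another coupling of the same shape, 56 mm tall, standing on the bare worktop about 130 mm beside the nest, on the fixed jaw's side. Leave it alone. Origin: centre of its underside.

How it is judged:
On the way, in this order (a step that is already met when the one before it is completed fails the run):
1. the moving jaw is snug on the nut (gap under 29.5 mm) before the wrench has been swung (value of joint jaw above 0.0105 m and value of joint wrench below 0.3 rad), for 0.2 s.
2. the wrench is against its stop with the jaw still snug (value of joint jaw above 0.0105 m and value of joint wrench above 0.52 rad), for 0.2 s.
At the end, for the whole second after the job is handed in: The gap between the jaws is under 29.5 mm (1.5 mm over the nut's flats), the wrench stands within 0.08 rad (4.5 degrees) of its stop, the coupling has turned with the wrench (its flats within 15 degrees of the jaws), stands upright (within 8 degrees), down in its nest (within 6 mm) and at rest (all of step 2 and angle between the x axis of coupling and the x axis of handle, either way round below 0.26 rad and angle between coupling's own z axis and vertical below 0.15 rad and height (world z) of coupling below 0.016 m and linear speed of coupling below 0.02 m/s); the robot touches nothing.
It fails at once if the wrench is swung half way or more while its jaw is still loose on the nut (value of joint wrench above 0.3 rad and value of joint jaw below 0.0095 m).
It fails at once if the spare coupling is moved by more than 20 mm or tipped (distance of spare_coupling from where it was at the start of the episode above 0.02 m or angle between spare_coupling's own z axis and vertical above 0.3 rad).
It also fails if it takes over 48 s, if anything falls off the work surface, if the arm or the gripper's body presses on something with over 40 N, if the wrist force passes 120 N, or if a joint passes its speed limit or range.

## Working session

There is one attempt and no reset: what is moved stays moved. The work goes in short steps, Python scripts to look and compute and a tool call to move; the robot and the scene stay as the last step left them, time stands still between calls to the robot, and variables do not carry over. Pictures are saved under pics/ and viewed, about 8 in all and at most 12, crops included, and the job is handed in when it is done.

Besides the shell and the picture viewer there is one more tool, called as a command line: name --argument value ..., lists and objects as JSON in quotes. send_rows: Moves the arm, as the interface text tells. Its arguments: {"type":"object","properties":{"plan":{"type":"array","items":{"type":"object","properties":{"linear":{"type":"array","items":{"type":"number"}},"delta_rot":{"type":"array","items":{"type":"number"}},"fingers":{"type":"number"}}}},"force":{"type":"number"}},"required":["plan"]}

```bash
mkdir -p pics; cat > h.py <<'E'
import numpy as np, cv2
from rig import manip
from scipy.spatial.transform import Rotation as R
def cam(n):
    c=manip.camera_info(n); return np.array(c["K"],float),np.array(c["rvec"],float).ravel(),np.array(c["tvec"],float).ravel()
def px2w(n,uv,z,c=None):
    K,r,t=c or cam(n); Rm=cv2.Rodrigues(r)[0]; o=-Rm.T@t
    uv=np.atleast_2d(np.array(uv,float)); d=(np.c_[uv,np.ones(len(uv))]@np.linalg.inv(K).T)@Rm
    return o+d*((z-o[2])/d[:,2])[:,None]
def w2px(n,P,c=None):
    K,r,t=c or cam(n); return cv2.projectPoints(np.atleast_2d(np.array(P,float)),r,t,K,None)[0][:,0]
def rot():
    q=manip.get_state()["ee_rot"]; return R.from_quat([q[1],q[2],q[3],q[0]]).as_matrix()
def save(n,f): 
    im=manip.get_image(n); cv2.imwrite(f"pics/{f}.png",im[:,:,::-1]); return im
E
python3 - <<'E'
from h import *
a=save("top","t0");b=save("scene","s0")
cv2.imwrite("pics/c0.png",cv2.resize(np.vstack([a,b])[:,:,::-1],(0,0),fx=.78,fy=.78))
for n in("top","scene"):
    K,r,t=cam(n);print(n,-cv2.Rodrigues(r)[0].T@t,K[0,0])
    for th in("worm_top","handle","coupling","spare_coupling"):
        for m in manip.masks_of(th,n)[:3]:
            ys,xs=np.nonzero(m["pixels"]);print(n,th,round(m["p"],2),np.round(m["extent"]),xs.mean().round(1),ys.mean().round(1),len(xs))
s=manip.get_state();print(s["clock"],s["position"],s["ee_rot"],rot().round(3),s["width"],manip.tips_ahead)
E
```

```text
top [ 0.40919479 -0.05126223  0.92348259] 496.5940412143468
top worm_top 0.97 [204. 158. 242. 279.] 219.4 209.3 2074
top handle 0.88 [198. 162. 241. 273.] 219.4 209.4 2278
top coupling 0.57 [216. 163. 231. 187.] 223.7 173.2 232
top spare_coupling 0.79 [282. 141. 300. 159.] 291.3 148.0 259
scene [ 0.14942182 -0.665012    0.47461439] 387.2949578987324
scene worm_top 0.98 [187. 174. 270. 201.] 233.6 186.5 914
scene coupling 0.4 [256. 175. 265. 184.] 259.1 177.0 85
scene spare_coupling 0.68 [302. 189. 313. 216.] 306.1 204.3 279
0.5 [0.13375868 0.55920983 0.25630356] [-1.28985100e-05  7.85064610e-01  6.19413882e-01 -6.13093909e-06] [[ 0.233  0.973 -0.   ]
 [ 0.973 -0.233  0.   ]
 [ 0.    -0.    -1.   ]] 0.0852645603365104 0.025
```

View pics/c0.png

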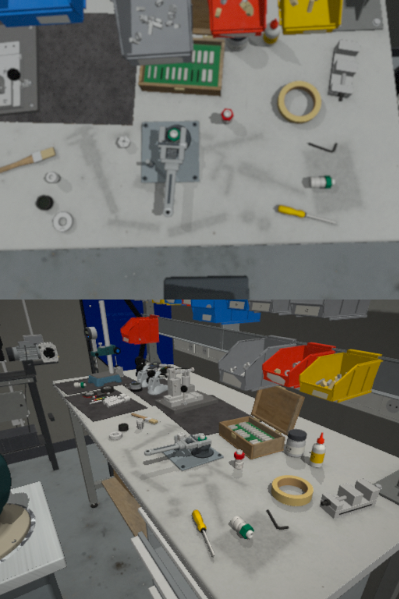

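The top view shows the wrench head at about (222,173) with its handle running down to (215,275). The spare coupling, with a red top, is at (291,148). Next I'll enlarge the wrench and compute positions.

```bash
python3 - <<'E'
from h import *
a=cv2.imread("pics/t0.png")
cv2.imwrite("pics/c1.png",cv2.resize(a[145:285,170:310],(0,0),fx=4.2,fy=4.2,interpolation=cv2.INTER_CUBIC))
for uv,z in(((223.7,170),.06),((219.4,209),.055),((215,275),.05),((291,145),.05)):print(uv,px2w("top",uv,z).round(4))
m=manip.masks_of("worm_top","top")[0]["pixels"]
for r in range(158,280,5):
    x=np.nonzero(m[r])[0]; print(r,x.min() if len(x) else 0,x.max() if len(x) else 0,len(x))
E
```

```text
(223.7, 170) [[0.6057 0.036  0.06  ]]
(219.4, 209) [[0.5363 0.045  0.055 ]]
(215, 275) [[0.4212 0.0545 0.05  ]]
(291, 145) [[ 0.6504 -0.086   0.05  ]]
158 0 0 0
163 205 237 30
168 205 238 18
173 204 237 15
178 204 237 17
183 204 239 36
188 204 239 36
193 206 236 29
198 206 235 29
203 206 235 21
208 209 233 25
213 211 229 19
218 213 228 16
223 214 225 12
228 213 225 13
233 213 224 12
238 212 224 13
243 213 223 11
248 212 222 11
253 212 222 11
258 211 222 12
263 210 222 13
268 209 222 14
273 209 221 13
278 0 0 0
```

View pics/c1.png

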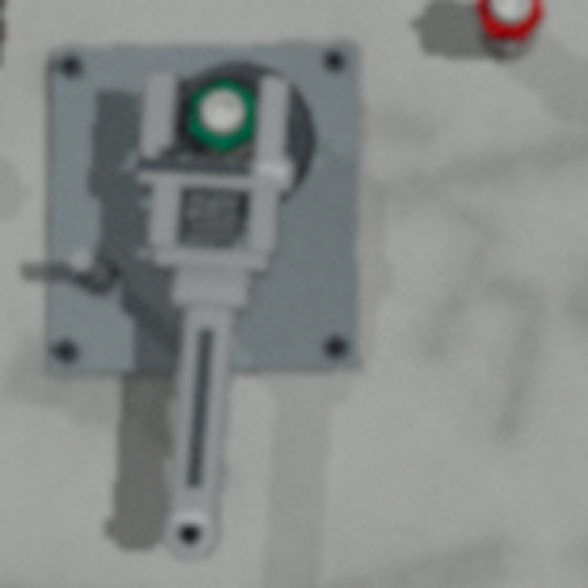

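The crop shows the worm at about full-image (221,197), the nut at (222.6,172), the handle hole at (215,272) and the stop pin to the left (+y). Next is a target above the worm.

```bash
python3 - <<'E'
from h import *
n=px2w("top",(222.6,171.9),.066)[0];h=px2w("top",(215.2,271.9),.056)[0];w=px2w("top",(221.2,196.7),.064)[0]
print(n,w,h,np.linalg.norm((n-h)[:2]),np.linalg.norm((n-w)[:2]))
d=(n-h)/np.linalg.norm((n-h)[:2]);print(d,np.degrees(np.arctan2(d[1],d[0])))
s=manip.get_state();p=w.copy();p[2]=.25
print("tool shift",rot().T@(p-s["position"]))
E
```

```text
[0.60092848 0.03734352 0.066     ] [0.55677178 0.04056497 0.064     ] [0.42644252 0.05337435 0.056     ] 0.17522082756744373 0.04427405567254122
[ 0.99580606 -0.09148932  0.05707084] -5.249292638683689
tool shift [-0.40603444  0.53204124  0.00629713]
```

send_rows --plan '[{"linear": [-0.024, 0.031, 0], "fingers": 0}, {"linear": [-0.024, 0.031, 0], "fingers": 0}, {"linear": [-0.024, 0.031, 0], "fingers": 0}, {"linear": [-0.024, 0.031, 0], "fingers": 0}, {"linear": [-0.024, 0.031, 0], "fingers": 0}, {"linear": [-0.024, 0.031, 0], "fingers": 0}, {"linear": [-0.024, 0.031, 0], "fingers": 0}, {"linear": [-0.024, 0.031, 0], "fingers": 0}, {"linear": [-0.024, 0.031, 0], "fingers": 0}, {"linear": [-0.024, 0.031, 0], "fingers": 0}, {"linear": [-0.024, 0.031, 0], "fingers": 0}, {"linear": [-0.024, 0.031, 0], "fingers": 0}]'

```text
$.plan[0]: bad value
```

```bash
cat > go.py <<'E'
from h import *
import sys
p=np.array([float(v) for v in sys.argv[1:4]]);s=manip.get_state()
y=rot()[:,1]
print("t",s["clock"],"pos",s["position"].round(4) if hasattr(s["position"],"round") else s["position"],"F",np.round(s["contact_force"],1),"yaw_y",np.degrees(np.arctan2(y[1],y[0])).round(2),"w",s["width"],"shift",(rot().T@(p-s["position"])).round(4))
E
python3 go.py .557 .0405 .25
```

```text
t 0.55 pos [0.1338 0.5592 0.2563] F [ 0.2 -0.1  0.2] yaw_y -13.45 w 0.08526656074918305 shift [-0.406   0.5323  0.0063]
```

send_rows --plan '[{"linear": [-0.024, 0.031, 0], "delta_rot": [0, 0, 0], "fingers": 0}, {"linear": [-0.024, 0.031, 0], "delta_rot": [0, 0, 0], "fingers": 0}, {"linear": [-0.024, 0.031, 0], "delta_rot": [0, 0, 0], "fingers": 0}, {"linear": [-0.024, 0.031, 0], "delta_rot": [0, 0, 0], "fingers": 0}, {"linear": [-0.024, 0.031, 0], "delta_rot": [0, 0, 0], "fingers": 0}, {"linear": [-0.024, 0.031, 0], "delta_rot": [0, 0, 0], "fingers": 0}, {"linear": [-0.024, 0.031, 0], "delta_rot": [0, 0, 0], "fingers": 0}, {"linear": [-0.024, 0.031, 0], "delta_rot": [0, 0, 0], "fingers": 0}, {"linear": [-0.024, 0.031, 0], "delta_rot": [0, 0, 0], "fingers": 0}, {"linear": [-0.024, 0.031, 0], "delta_rot": [0, 0, 0], "fingers": 0}, {"linear": [-0.024, 0.031, 0], "delta_rot": [0, 0, 0], "fingers": 0}, {"linear": [-0.024, 0.031, 0], "delta_rot": [0, 0, 0], "fingers": 0}]'

```text
clock: 1.55
position: [0.4374, 0.1862, 0.2557]
ee_rot: [-0.002, 0.78, 0.626, 0.005]
contact_force: [0.3, 0.1, -0.3]
width: 0.0
```

```bash
python3 go.py .557 .0405 .25
```

```text
t 1.55 pos [0.4374 0.1862 0.2557] F [ 0.3  0.1 -0.3] yaw_y -12.53 w 3.0610919732860435e-05 shift [-0.1163  0.1484  0.0048]
```

send_rows --plan '[{"linear": [-0.024, 0.031, 0], "delta_rot": [0, 0, 0], "fingers": 0}, {"linear": [-0.024, 0.031, 0], "delta_rot": [0, 0, 0], "fingers": 0}, {"linear": [-0.024, 0.031, 0], "delta_rot": [0, 0, 0], "fingers": 0}, {"linear": [-0.024, 0.031, 0], "delta_rot": [0, 0, 0], "fingers": 0}, {"linear": [-0.01, 0.013, 0.01], "delta_rot": [0, 0, -3.5], "fingers": 0}, {"linear": [0, 0, 0], "delta_rot": [0, 0, -3.5], "fingers": 0}, {"linear": [0, 0, 0], "delta_rot": [0, 0, 0], "fingers": 0}]'

```text
clock: 2.13
position: [0.5593, 0.036, 0.2456]
ee_rot: [0.002, 0.742, 0.67, 0.007]
contact_force: [-0.2, -0.3, 0.7]
width: -0.0002
```

```bash
python3 - <<'E'
from h import *
c=cam("wrist");b=save("wrist","w1");cv2.imwrite("pics/w1b.png",cv2.resize(b[:,:,::-1],(768,576)))
for th in("worm_top","coupling"):
    for m in manip.find_in(th,"wrist")[:2]:print(th,m)
for P in([.557,.0405,.064],[.601,.0373,.066],[.426,.0534,.056]):print(w2px("wrist",P,c))
print(rot().round(4))
E
python3 go.py .557 .0405 .25
```

```text
worm_top {'extent': [223.3, 4.6, 290.5, 233.3], 'p': 0.92}
coupling {'extent': [243.5, 198.2, 271.8, 230.9], 'p': 0.71}
[[252.90669294 170.96091822]]
[[254.23840117 215.82439409]]
[[252.29049831  17.13888619]]
[[ 0.1025  0.9947  0.0123]
 [ 0.9947 -0.1026  0.0071]
 [ 0.0083  0.0115 -0.9999]]
t 2.2833 pos [0.558  0.0378 0.2458] F [0.5 0.5 0.4] yaw_y -5.89 w -0.00011267558620459166 shift [ 0.0026 -0.0012 -0.0042]
```

View pics/w1b.png

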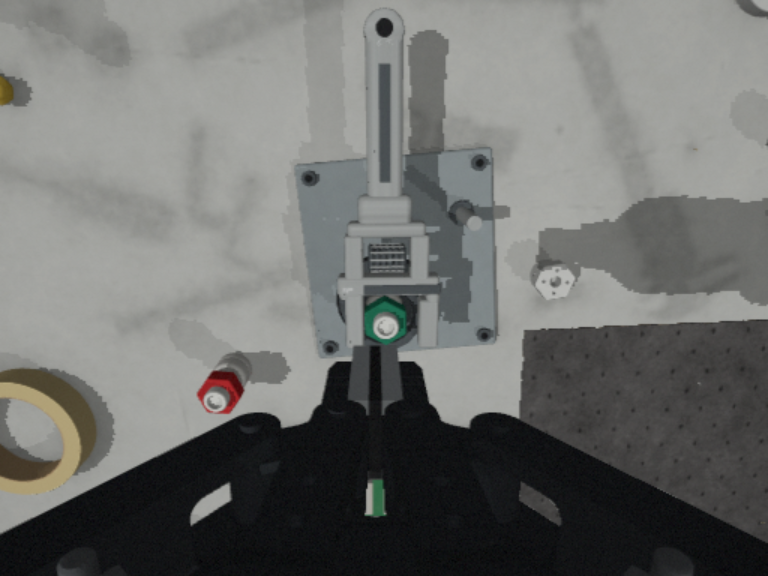

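The wrist view shows the worm at (257,172), the nut at (257,217) and the handle hole at (256,18). That is about 4 px right of the prediction, because the arm was still settling. I'll remeasure at rest.

```bash
python3 - <<'E'
from h import *
c=cam("wrist");b=save("wrist","w2")
a=cv2.imread("pics/w1.png");
s=cv2.phaseCorrelate(np.float32(a[0:220,150:380,1]),np.float32(b[0:220,150:380,1]));print(s)
d=np.array(s[0])
for uv,z in(((257.3,172),.064),((256.7,216.7),.066),((256,18),.056)):print(px2w("wrist",np.array(uv)+d,z,c).round(4))
E
python3 go.py .557 .0405 .25
```

```text
((-1.520569779043356, 1.8905190921594937), 0.958521603902181)
[[0.5586 0.0448 0.064 ]]
[[0.6025 0.0398 0.066 ]]
[[0.4267 0.0569 0.056 ]]
t 2.3333 pos [0.5578 0.0382 0.246 ] F [-0.1 -0.3  2. ] yaw_y -5.84 w 0.00014267491371607464 shift [ 0.0023 -0.001  -0.004 ]
```

send_rows --plan '[{"linear": [0.004, 0.011, 0.03], "delta_rot": [0.66, -0.48, -0.4], "fingers": 0}, {"linear": [0, 0, 0.038], "delta_rot": [0, 0, 0], "fingers": 0}, {"linear": [0, 0, 0.038], "delta_rot": [0, 0, 0], "fingers": 0}, {"linear": [0, 0, 0.025], "delta_rot": [0, 0, 0], "fingers": 0}, {"linear": [0, 0, 0.01], "delta_rot": [0, 0, 0], "fingers": 0}, {"linear": [0, 0, 0], "delta_rot": [0, 0, 0], "fingers": 0}]'

```text
clock: 2.83
position: [0.5713, 0.0478, 0.1067]
ee_rot: [0.004, 0.738, 0.674, 0.005]
contact_force: [-1.5, 0.7, 0.6]
width: -0.0
```

```bash
python3 go.py .569 .0415 .092; python3 -c "
from h import *
print(rot().round(4))"
```

```text
t 2.8333 pos [0.5713 0.0478 0.1067] F [-1.5  0.7  0.6] yaw_y -5.2 w -4.099630968502663e-05 shift [-0.0065 -0.0019  0.0147]
[[ 9.070e-02  9.958e-01  1.370e-02]
 [ 9.959e-01 -9.070e-02  4.000e-04]
 [ 1.700e-03  1.360e-02 -9.999e-01]]
```

send_rows --plan '[{"linear": [-0.0065, -0.002, 0.008], "delta_rot": [0.4, 0, 0], "fingers": 0}, {"linear": [0, 0, 0.005], "delta_rot": [0, 0, 0], "fingers": 0}, {"linear": [0, 0, 0], "delta_rot": [0, 0, 0], "fingers": 0}]'

```text
clock: 3.08
position: [0.5686, 0.043, 0.0946]
ee_rot: [0.002, 0.738, 0.675, 0.003]
contact_force: [0.2, -0.8, 0.8]
width: -0.0001
```

```bash
python3 go.py .569 .0415 .086
```

```text
t 3.0833 pos [0.5686 0.043  0.0946] F [ 0.2 -0.8  0.8] yaw_y -5.06 w -0.0001361530228806754 shift [-0.0015  0.0005  0.0086]
```

send_rows --plan '[{"linear": [-0.001, 0, 0.005], "delta_rot": [0, 0, 0], "fingers": 0}, {"linear": [0, 0, 0.003], "delta_rot": [0, 0, 0], "fingers": 0}, {"linear": [0, 0, 0.001], "delta_rot": [0, 0, 0], "fingers": 0}]'

```text
clock: 3.33
position: [0.5702, 0.0418, 0.0882]
ee_rot: [0.004, 0.738, 0.675, 0.005]
contact_force: [-1.4, 0.6, 6.2]
width: -0.0004
```

```bash
python3 go.py .569 .0415 .086
```

```text
t 3.3333 pos [0.5702 0.0418 0.0882] F [-1.4  0.6  6.2] yaw_y -5.08 w -0.00035143519908665573 shift [-0.0004 -0.0012  0.0021]
```

send_rows --plan '[{"linear": [0, -0.001, 0.002], "delta_rot": [0, 0, 0], "fingers": 0}, {"linear": [0, -0.004, 0.0005], "delta_rot": [0, 0, 0], "fingers": 0}, {"linear": [0, -0.004, 0.0003], "delta_rot": [0, 0, 0], "fingers": 0}, {"linear": [0, -0.004, 0.0003], "delta_rot": [0, 0, 0], "fingers": 0}, {"linear": [0, -0.004, 0.0003], "delta_rot": [0, 0, 0], "fingers": 0}]'

```text
clock: 3.75
position: [0.5597, 0.0427, 0.089]
ee_rot: [0.01, 0.738, 0.675, 0.011]
contact_force: [0.2, 0.6, -0.1]
width: -0.0001
```

```bash
python3 go.py .548 .0435 .086
```

```text
t 3.75 pos [0.5597 0.0427 0.089 ] F [ 0.2  0.6 -0.1] yaw_y -5.15 w -8.537521031569998e-05 shift [-0.0003 -0.0118  0.0027]
```

```bash
cat >> go.py <<'E'
a=np.radians(float(sys.argv[4]) if len(sys.argv)>4 else -5.4)
T=np.array([[-np.sin(a),np.cos(a),0],[np.cos(a),np.sin(a),0],[0,0,-1]]).T
y=np.array([np.cos(a),np.sin(a),0]);z=np.array([0,0,-1.]);T=np.c_[np.cross(y,z),y,z]
print("drot",np.degrees(R.from_matrix(rot().T@T).as_rotvec()).round(2),"tipspos",(np.array(s["position"])+.025*rot()[:,2]).round(4))
E
python3 go.py .548 .0435 .086
```

```text
t 3.75 pos [0.5597 0.0427 0.089 ] F [ 0.2  0.6 -0.1] yaw_y -5.15 w -8.537521031569998e-05 shift [-0.0003 -0.0118  0.0027]
drot [ 1.74 -0.17  0.26] tipspos [0.5605 0.0427 0.064 ]
```

send_rows --plan '[{"linear": [0, 0, 0.0025], "delta_rot": [1.7, -0.2, 0.2], "fingers": 0}, {"linear": [0, 0, 0.0015], "delta_rot": [0.2, 0, 0], "fingers": 0}, {"linear": [0, -0.004, 0.001], "delta_rot": [0.4, 0, 0], "fingers": 0}, {"linear": [0, -0.004, 0.001], "delta_rot": [0.4, 0, 0], "fingers": 0}, {"linear": [0, -0.004, 0.001], "delta_rot": [0.4, 0, 0], "fingers": 0}]'

```text
clock: 4.17
position: [0.5528, 0.0434, 0.0877]
ee_rot: [-0.003, 0.739, 0.673, -0.003]
contact_force: [2.7, -0.7, 5.8]
width: 0.0001
```

```bash
python3 go.py .548 .0435 .086
```

```text
t 4.1667 pos [0.5528 0.0434 0.0877] F [ 2.7 -0.7  5.8] yaw_y -5.35 w 0.0001021896591375862 shift [-0.0004 -0.0048  0.0017]
drot [-0.45  0.01  0.05] tipspos [0.5526 0.0434 0.0627]
```

send_rows --plan '[{"linear": [0, -0.005, 0.0015], "delta_rot": [0, 0, 0], "fingers": 0}, {"linear": [0, -0.005, 0.001], "delta_rot": [0.2, 0, 0], "fingers": 0}, {"linear": [0, 0, -0.008], "delta_rot": [0, 0, 0], "fingers": 0}, {"linear": [0, 0.014, -0.002], "delta_rot": [-0.3, 0, 0], "fingers": 0}, {"linear": [0, 0.012, 0], "delta_rot": [-0.2, 0, 0], "fingers": 0}, {"linear": [0, 0, 0], "delta_rot": [0, 0, 0], "fingers": 0}]'

```text
clock: 4.67
position: [0.5691, 0.0419, 0.0964]
ee_rot: [-0.001, 0.739, 0.673, -0.001]
contact_force: [0.2, -0.4, 0.7]
width: 0.0002
```

```bash
python3 go.py .569 .0415 .086
```

```text
t 4.6667 pos [0.5691 0.0419 0.0964] F [ 0.2 -0.4  0.7] yaw_y -5.35 w 0.00018724264541414672 shift [-0.0005 -0.0001  0.0104]
drot [-0.11  0.01  0.05] tipspos [0.5691 0.0419 0.0714]
```

Clean return. Second pass:

send_rows --plan '[{"linear": [0, 0, 0.007], "delta_rot": [0, 0, 0], "fingers": 0}, {"linear": [0, 0, 0.004], "delta_rot": [0, 0, 0], "fingers": 0}, {"linear": [0, -0.001, 0.002], "delta_rot": [0.3, 0, 0], "fingers": 0}, {"linear": [0, -0.004, 0.0015], "delta_rot": [0.4, 0, 0], "fingers": 0}, {"linear": [0, -0.004, 0.0015], "delta_rot": [0.4, 0, 0], "fingers": 0}, {"linear": [0, -0.004, 0.0012], "delta_rot": [0.4, 0, 0], "fingers": 0}, {"linear": [0, -0.004, 0.001], "delta_rot": [0.4, 0, 0], "fingers": 0}]'

```text
clock: 5.25
position: [0.5726, 0.0416, 0.0857]
ee_rot: [0.002, 0.739, 0.673, 0.003]
contact_force: [3.6, -0.3, 8.7]
width: -0.0001
```

```bash
python3 go.py .546 .0437 .086
```

```text
t 5.25 pos [0.5726 0.0416 0.0857] F [ 3.6 -0.3  8.7] yaw_y -5.37 w -6.814643036132292e-05 shift [-0.0004 -0.0267 -0.0005]
drot [ 0.38 -0.05  0.03] tipspos [0.5728 0.0416 0.0607]
```

send_rows --plan '[{"linear": [0, -0.008, 0.0005], "delta_rot": [0.4, 0, 0], "fingers": 0}, {"linear": [0, -0.008, 0.0005], "delta_rot": [0.3, 0, 0], "fingers": 0}]'

```text
clock: 5.42
position: [0.5652, 0.0423, 0.0878]
ee_rot: [0.004, 0.74, 0.673, 0.005]
contact_force: [3.3, -0.7, 5.2]
width: -0.0001
```

```bash
python3 go.py .546 .0437 .086
```

```text
t 5.4167 pos [0.5652 0.0423 0.0878] F [ 3.3 -0.7  5.2] yaw_y -5.39 w -8.913594548133779e-05 shift [-0.0004 -0.0193  0.0015]
drot [ 0.75 -0.08  0.01] tipspos [0.5656 0.0423 0.0628]
```

send_rows --plan '[{"linear": [0, -0.006, 0.0025], "delta_rot": [0.8, 0, 0], "fingers": 0}, {"linear": [0, -0.006, 0.0015], "delta_rot": [0.4, 0, 0], "fingers": 0}, {"linear": [0, -0.006, 0.0015], "delta_rot": [0.4, 0, 0], "fingers": 0}, {"linear": [0, -0.006, 0.0015], "delta_rot": [0.4, 0, 0], "fingers": 0}]'

```text
clock: 5.75
position: [0.5528, 0.0434, 0.0864]
ee_rot: [0.001, 0.74, 0.673, 0.003]
contact_force: [3.5, -0.7, 8.7]
width: 0.0002
```

```bash
python3 go.py .546 .0437 .086
```

```text
t 5.75 pos [0.5528 0.0434 0.0864] F [ 3.5 -0.7  8.7] yaw_y -5.4 w 0.00020964910466534265 shift [-0.0004 -0.0068  0.0003]
drot [ 0.31 -0.11  0.  ] tipspos [0.5529 0.0435 0.0614]
```

Good drive. Finish this pass, lift, return and look.

send_rows --plan '[{"linear": [0, -0.006, 0.001], "delta_rot": [0.3, 0, 0], "fingers": 0}, {"linear": [0, -0.006, 0.001], "delta_rot": [0.3, 0, 0], "fingers": 0}, {"linear": [0, 0, -0.008], "delta_rot": [0, 0, 0], "fingers": 0}, {"linear": [0, 0.014, -0.004], "delta_rot": [-0.2, 0, 0], "fingers": 0}, {"linear": [0, 0.013, 0], "delta_rot": [-0.2, 0, 0], "fingers": 0}, {"linear": [0, 0, 0], "delta_rot": [0, 0, 0], "fingers": 0}]'

```text
clock: 6.25
position: [0.5695, 0.0418, 0.0971]
ee_rot: [0.001, 0.74, 0.673, 0.002]
contact_force: [0.5, 0.2, -0.2]
width: 0.0
```

```bash
python3 go.py .569 .0417 .086; python3 - <<'E'
from h import *
b=save("wrist","w3");t=save("top","t3")
cv2.imwrite("pics/c3.png",np.vstack([cv2.resize(b[:,100:412,::-1],(0,0),fx=1.5,fy=1.5)[:580]]))
E
```

```text
t 6.25 pos [0.5695 0.0418 0.0971] F [ 0.5  0.2 -0.2] yaw_y -5.39 w 2.0713252864803183e-05 shift [-0.0002 -0.0005  0.0111]
drot [ 0.29 -0.11  0.01] tipspos [0.5696 0.0418 0.0721]
```

View pics/c3.png

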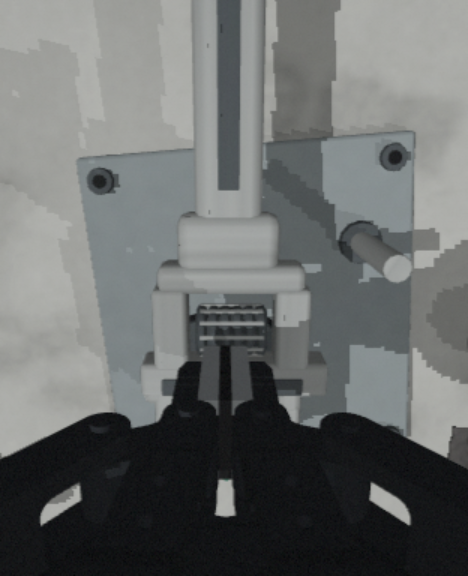

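The fingertips are centred on the worm roller, though the gripper hides the jaw. I'll make further passes with steps of the proven size.

send_rows --plan '[{"linear": [0, -0.001, 0.007], "delta_rot": [0.3, 0, 0], "fingers": 0}, {"linear": [0, -0.002, 0.004], "delta_rot": [0.2, 0, 0], "fingers": 0}, {"linear": [0, -0.006, 0.002], "delta_rot": [0.3, 0, 0], "fingers": 0}, {"linear": [0, -0.006, 0.0015], "delta_rot": [0.4, 0, 0], "fingers": 0}, {"linear": [0, -0.006, 0.0015], "delta_rot": [0.4, 0, 0], "fingers": 0}, {"linear": [0, -0.006, 0.0015], "delta_rot": [0.4, 0, 0], "fingers": 0}, {"linear": [0, -0.006, 0.0015], "delta_rot": [0.4, 0, 0], "fingers": 0}, {"linear": [0, -0.006, 0.0015], "delta_rot": [0.4, 0, 0], "fingers": 0}]'

```text
clock: 7.02
position: [0.5572, 0.0432, 0.0875]
ee_rot: [0.007, 0.739, 0.673, 0.009]
contact_force: [3.8, -0.0, 6.1]
width: 0.0002
```

```bash
python3 go.py .546 .0437 .086
```

```text
t 7.0167 pos [0.5572 0.0432 0.0875] F [ 3.8 -0.   6.1] yaw_y -5.39 w 0.0001649923810322847 shift [-0.0005 -0.0112  0.0012]
drot [ 1.28 -0.19  0.02] tipspos [0.5577 0.0432 0.0625]
```

send_rows --plan '[{"linear": [0, -0.006, 0.002], "delta_rot": [0.9, -0.1, 0], "fingers": 0}, {"linear": [0, -0.006, 0.0015], "delta_rot": [0.5, 0, 0], "fingers": 0}, {"linear": [0, -0.006, 0.0015], "delta_rot": [0.4, 0, 0], "fingers": 0}, {"linear": [0, -0.005, 0.001], "delta_rot": [0.4, 0, 0], "fingers": 0}]'

```text
clock: 7.35
position: [0.5437, 0.0445, 0.0858]
ee_rot: [0.002, 0.74, 0.673, 0.004]
contact_force: [0.4, -0.5, -0.2]
width: -0.0003
```

```bash
python3 go.py .569 .0417 .097
```

```text
t 7.35 pos [0.5437 0.0445 0.0858] F [ 0.4 -0.5 -0.2] yaw_y -5.39 w -0.0002783489848272111 shift [-0.0004  0.0256 -0.011 ]
drot [ 0.48 -0.13  0.01] tipspos [0.5439 0.0446 0.0608]
```

send_rows --plan '[{"linear": [0, 0, -0.009], "delta_rot": [0, 0, 0], "fingers": 0}, {"linear": [0, 0.014, -0.002], "delta_rot": [-0.2, 0, 0], "fingers": 0}, {"linear": [0, 0.01, 0], "delta_rot": [-0.2, 0, 0], "fingers": 0}, {"linear": [0, 0, 0.005], "delta_rot": [0.2, 0, 0], "fingers": 0}, {"linear": [0, -0.002, 0.004], "delta_rot": [0.3, 0, 0], "fingers": 0}, {"linear": [0, -0.006, 0.002], "delta_rot": [0.4, 0, 0], "fingers": 0}, {"linear": [0, -0.006, 0.002], "delta_rot": [0.5, 0, 0], "fingers": 0}, {"linear": [0, -0.006, 0.0015], "delta_rot": [0.5, 0, 0], "fingers": 0}, {"linear": [0, -0.006, 0.0015], "delta_rot": [0.5, 0, 0], "fingers": 0}, {"linear": [0, -0.006, 0.0015], "delta_rot": [0.5, 0, 0], "fingers": 0}, {"linear": [0, -0.006, 0.0015], "delta_rot": [0.5, 0, 0], "fingers": 0}, {"linear": [0, -0.006, 0.0015], "delta_rot": [0.5, 0, 0], "fingers": 0}]'

```text
clock: 8.35
position: [0.5494, 0.0442, 0.0872]
ee_rot: [0.002, 0.74, 0.673, 0.004]
contact_force: [1.0, -0.0, 3.9]
width: 0.0001
```

```bash
python3 go.py .546 .0437 .086
```

```text
t 8.35 pos [0.5494 0.0442 0.0872] F [ 1.  -0.   3.9] yaw_y -5.38 w 0.00010718403162105558 shift [-0.0008 -0.0034  0.0011]
drot [ 0.43 -0.21  0.02] tipspos [0.5496 0.0443 0.0622]
```

Finish, then rise to look at the jaw.

send_rows --plan '[{"linear": [0, -0.006, 0.001], "delta_rot": [0.4, 0, 0], "fingers": 0}, {"linear": [0, 0, -0.015], "delta_rot": [0, 0, 0], "fingers": 0}, {"linear": [0, 0, -0.035], "delta_rot": [0, 0, 0], "fingers": 0}, {"linear": [0, 0, -0.035], "delta_rot": [0, 0, 0], "fingers": 0}, {"linear": [0, -0.02, -0.035], "delta_rot": [0, 0, 0], "fingers": 0}, {"linear": [0, -0.02, -0.02], "delta_rot": [0, 0, 0], "fingers": 0}, {"linear": [0, 0, 0], "delta_rot": [0, 0, 0], "fingers": 0}]'

```text
clock: 8.93
position: [0.4923, 0.0488, 0.2236]
ee_rot: [-0.012, 0.74, 0.673, -0.009]
contact_force: [-0.5, -0.1, 0.7]
width: -0.0
```

```bash
python3 go.py .546 .0437 .092; python3 - <<'E'
from h import *
K=cam("wrist");b=save("wrist","w4");print(w2px("wrist",[.602,.039,.058],K))
u,v=w2px("wrist",[.59,.039,.058],K)[0].astype(int);v=min(v,300)
cv2.imwrite("pics/c4.png",cv2.resize(b[v-60:v+75,u-80:u+80,::-1],(0,0),fx=4,fy=4,interpolation=cv2.INTER_CUBIC));print(u,v)
E
```

```text
t 8.9333 pos [0.4923 0.0488 0.2236] F [-0.5 -0.1  0.7] yaw_y -5.39 w -5.227955847013929e-06 shift [-0.0003  0.0579  0.1299]
drot [-1.73 -0.15  0.01] tipspos [0.4915 0.0489 0.1986]
[[250.19632894 295.24467105]]
249 284
```

View pics/c4.png

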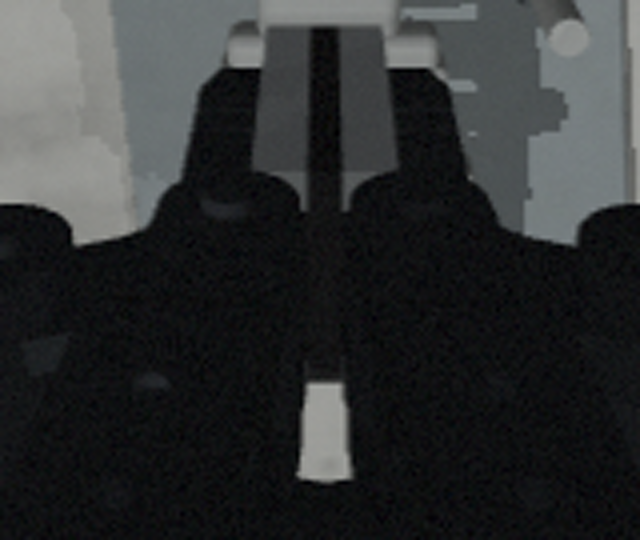

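I went the wrong way, since the gripper now covers the nut. From here the top camera may see the head, so I'll try that.

```bash
python3 - <<'E'
from h import *
a=save("top","t4");o=cv2.imread("pics/t0.png")
f=lambda i:cv2.resize(i[150:225,185:260],(0,0),fx=5,fy=5,interpolation=cv2.INTER_CUBIC)
cv2.imwrite("pics/c5.png",np.hstack([f(o),f(a[:,:,::-1])]))
E
```

```text
(no output)
```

View pics/c5.png

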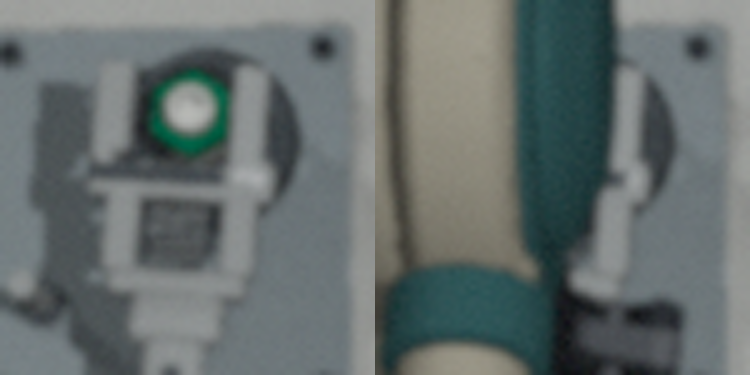

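The arm blocks the top camera. I'll go back to the hover pose where the wrist camera saw the nut.

send_rows --plan '[{"linear": [0, 0.03, -0.02], "delta_rot": [-0.6, 0, 0], "fingers": 0}, {"linear": [0, 0.03, -0.01], "delta_rot": [-0.6, 0, 0], "fingers": 0}, {"linear": [0, 0.015, 0], "delta_rot": [-0.6, 0, 0], "fingers": 0}, {"linear": [0, 0, 0], "delta_rot": [0, 0, 0], "fingers": 0}]'

```text
clock: 9.37
position: [0.5645, 0.0413, 0.2373]
ee_rot: [-0.008, 0.74, 0.673, -0.007]
contact_force: [-0.5, 1.0, 0.3]
width: -0.0
```

```bash
python3 go.py .569 .0417 .097; python3 - <<'E'
from h import *
K=cam("wrist");b=save("wrist","w6")
u,v=w2px("wrist",[.58,.039,.058],K)[0].astype(int)
o=cv2.imread("pics/w1.png")
cv2.imwrite("pics/c6.png",np.hstack([cv2.resize(o[140:260,210:310],(0,0),fx=4,fy=4,interpolation=cv2.INTER_CUBIC),cv2.resize(b[v-60:v+60,u-50:u+50,::-1],(0,0),fx=4,fy=4,interpolation=cv2.INTER_CUBIC)]));print(u,v)
E
```

```text
t 9.3667 pos [0.5645 0.0413 0.2373] F [-0.5  1.   0.3] yaw_y -5.4 w -4.5896675272033876e-05 shift [0.0006 0.0075 0.1401]
drot [-1.25 -0.08 -0.  ] tipspos [0.5639 0.0414 0.2123]
248 196
```

View pics/c6.png

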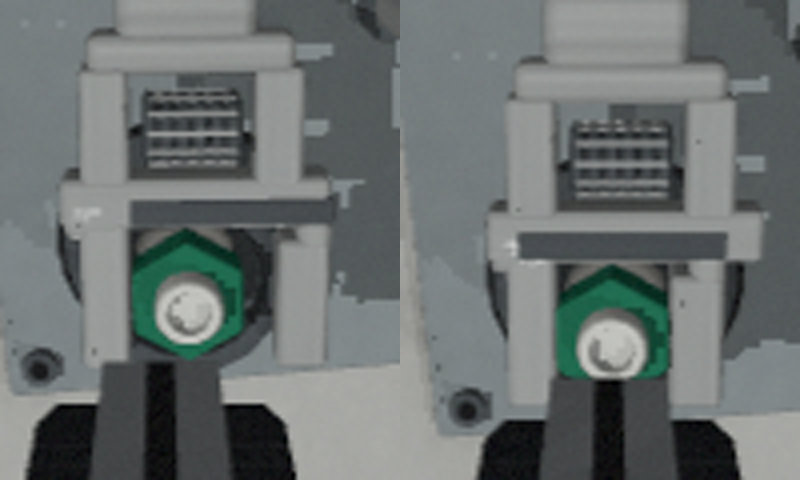

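The comparison shows the gap down from 143 px to 114 px, against about 112 px for the nut, so the jaw looks snug (about 28.5 mm). One confirming pass is cheap, so I'll make it.

send_rows --plan '[{"linear": [0, 0.003, 0.035], "delta_rot": [-1.0, 0, 0], "fingers": 0}, {"linear": [0, 0, 0.037], "delta_rot": [-0.3, 0, 0], "fingers": 0}, {"linear": [0, 0, 0.037], "delta_rot": [0, 0, 0], "fingers": 0}, {"linear": [0, 0, 0.018], "delta_rot": [0, 0, 0], "fingers": 0}, {"linear": [0, 0, 0], "delta_rot": [0, 0, 0], "fingers": 0}]'

```text
clock: 9.83
position: [0.5575, 0.0421, 0.1]
ee_rot: [-0.005, 0.74, 0.673, -0.004]
contact_force: [-0.6, -0.0, 0.0]
width: -0.0
```

```bash
python3 go.py .569 .0417 .092
```

```text
t 9.8333 pos [0.5575 0.0421 0.1   ] F [-0.6 -0.   0. ] yaw_y -5.4 w -3.841572144937222e-05 shift [0.0007 0.0116 0.0078]
drot [-0.78 -0.05 -0.  ] tipspos [0.5572 0.0421 0.075 ]
```

send_rows --plan '[{"linear": [0, 0.012, 0.003], "delta_rot": [-0.7, 0, 0], "fingers": 0}, {"linear": [0, 0, 0.006], "delta_rot": [0, 0, 0], "fingers": 0}, {"linear": [0, -0.002, 0.004], "delta_rot": [0.2, 0, 0], "fingers": 0}, {"linear": [0, -0.006, 0.002], "delta_rot": [0.4, 0, 0], "fingers": 0}, {"linear": [0, -0.006, 0.002], "delta_rot": [0.5, 0, 0], "fingers": 0}, {"linear": [0, -0.006, 0.0015], "delta_rot": [0.5, 0, 0], "fingers": 0}, {"linear": [0, -0.006, 0.0015], "delta_rot": [0.5, 0, 0], "fingers": 0}, {"linear": [0, -0.006, 0.0015], "delta_rot": [0.5, 0, 0], "fingers": 0}]'

```text
clock: 10.5
position: [0.5536, 0.0427, 0.0888]
ee_rot: [-0.004, 0.74, 0.673, -0.002]
contact_force: [2.5, 0.1, 2.8]
width: -0.0003
```

```bash
python3 go.py .546 .0437 .086
```

```text
t 10.5 pos [0.5536 0.0427 0.0888] F [2.5 0.1 2.8] yaw_y -5.39 w -0.00033791195058475803 shift [ 0.0003 -0.0077  0.0028]
drot [-0.49 -0.11  0.  ] tipspos [0.5534 0.0427 0.0638]
```

send_rows --plan '[{"linear": [0, -0.006, 0.002], "delta_rot": [0.4, 0, 0], "fingers": 0}, {"linear": [0, -0.006, 0.001], "delta_rot": [0.4, 0, 0], "fingers": 0}, {"linear": [0, 0, -0.02], "delta_rot": [0, 0, 0], "fingers": 0}, {"linear": [0, 0, -0.025], "delta_rot": [0, 0, 0], "fingers": 0}, {"linear": [-0.015, -0.03, 0], "delta_rot": [0, 0, 0], "fingers": 0}, {"linear": [-0.015, -0.03, 0], "delta_rot": [0, 0, 0], "fingers": 0}, {"linear": [-0.01, -0.025, 0], "delta_rot": [0, 0, 0], "fingers": 0}, {"linear": [0, -0.01, 0], "delta_rot": [0, 0, 0], "fingers": 0}, {"linear": [0, 0, 0], "delta_rot": [0, 0, 0], "fingers": 0}]'

```text
clock: 11.25
position: [0.4296, 0.0139, 0.1316]
ee_rot: [-0.017, 0.739, 0.674, -0.014]
contact_force: [-0.1, 1.1, -0.4]
width: -0.0
```

```bash
python3 go.py .449 .011 .062
```

```text
t 11.25 pos [0.4296 0.0139 0.1316] F [-0.1  1.1 -0.4] yaw_y -5.29 w -2.8764726941281003e-05 shift [-0.0012  0.0227  0.0686]
drot [-2.54 -0.13  0.1 ] tipspos [0.4285 0.014  0.1066]
```

send_rows --plan '[{"linear": [-0.001, 0.022, 0.02], "delta_rot": [-2.5, 0, 0], "fingers": 0}, {"linear": [0, 0.002, 0.03], "delta_rot": [-0.3, 0, 0], "fingers": 0}, {"linear": [0, 0, 0.018], "delta_rot": [0, 0, 0], "fingers": 0}, {"linear": [0, 0, 0], "delta_rot": [0, 0, 0], "fingers": 0}]'

```text
clock: 11.58
position: [0.4571, 0.0118, 0.0619]
ee_rot: [0.004, 0.739, 0.673, 0.006]
contact_force: [-0.4, -0.0, -0.1]
width: -0.0002
```

```bash
python3 go.py .449 .011 .062; python3 - <<'E'
from h import *
b=save("wrist","w7");cv2.imwrite("pics/c7.png",b[:,:,::-1])
E
```

```text
t 11.5833 pos [0.4571 0.0118 0.0619] F [-0.4 -0.  -0.1] yaw_y -5.34 w -0.0001563952578634501 shift [-0.0016 -0.008  -0.0003]
drot [ 0.82 -0.2   0.06] tipspos [0.4574 0.0119 0.0369]
```

View pics/c7.png

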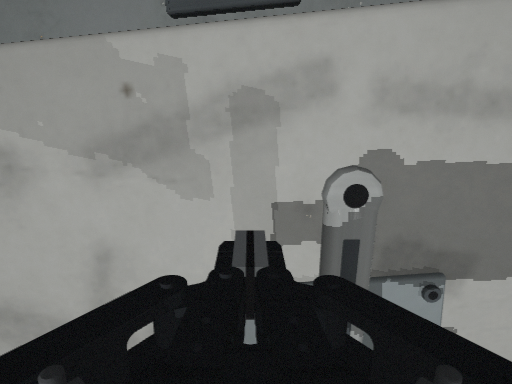

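The fingers are down on the −y side of the handle, clear of it (handle hole at (356,195)). Pushing along the arc.

send_rows --plan '[{"linear": [0.01, -0.005, 0], "delta_rot": [0.6, 0, 0], "fingers": 0}, {"linear": [0.01, 0, 0], "delta_rot": [0, 0, 0], "fingers": 0}, {"linear": [0.01, -0.001, 0], "delta_rot": [0, 0, 3], "fingers": 0}, {"linear": [0.01, -0.001, 0], "delta_rot": [0, 0, 3], "fingers": 0}, {"linear": [0.01, -0.001, 0], "delta_rot": [0, 0, 3], "fingers": 0}, {"linear": [0.01, -0.001, 0], "delta_rot": [0, 0, 3], "fingers": 0}]'

```text
clock: 12.13
position: [0.4593, 0.0752, 0.0664]
ee_rot: [0.002, 0.808, 0.59, 0.001]
contact_force: [-0.0, -3.3, -1.4]
width: 0.0001
```

```bash
python3 go.py .45 .06 .062 -20; python3 - <<'E'
from h import *
p=np.array(manip.get_state()["position"])[:2]-[.602,.0387];print(np.hypot(*p),np.degrees(np.arctan2(p[1],-p[0])), "handle angle if touching",np.degrees(np.arctan2(p[1],-p[0])+np.arcsin(.0255/np.hypot(*p))))
E
```

```text
t 12.1333 pos [0.4593 0.0752 0.0664] F [-0.  -3.3 -1.4] yaw_y -17.72 w 6.035195883752215e-05 shift [-0.0173 -0.0043  0.0043]
drot [0.32 0.02 2.28] tipspos [0.4594 0.0752 0.0414]
0.1472943877076201 14.3543508055036 handle angle if touching 24.323779303155085
```

send_rows --plan '[{"linear": [0.009, -0.001, 0.003], "delta_rot": [0, 0, 5], "fingers": 0}, {"linear": [0.009, -0.001, 0.002], "delta_rot": [0, 0, 5], "fingers": 0}, {"linear": [0.008, -0.001, 0.001], "delta_rot": [0, 0, 4], "fingers": 0}, {"linear": [0.006, -0.001, 0.001], "delta_rot": [0, 0, 3], "fingers": 0}]'

```text
clock: 12.47
position: [0.4699, 0.1093, 0.064]
ee_rot: [0.006, 0.888, 0.461, 0.002]
contact_force: [-2.4, -17.7, -1.0]
width: 0.0
```

```bash
cat > ang.py <<'E'
from h import *
p=np.array(manip.get_state()["position"])[:2]-[.602,.0387];print("handle deg",np.degrees(np.arctan2(p[1],-p[0])+np.arcsin(.0255/np.hypot(*p))))
E
python3 go.py .45 .06 .062 -38; python3 ang.py
```

```text
t 12.4667 pos [0.4699 0.1093 0.064 ] F [ -2.4 -17.7  -1. ] yaw_y -35.14 w 1.2993774041117385e-05 shift [-0.0518  0.0121  0.0022]
drot [0.71 0.06 2.86] tipspos [0.4701 0.1091 0.039 ]
handle deg 37.933198686135015
```

The force jumped to about 18 N, so the handle is at the stop. I'll hold briefly, then retreat and look.

send_rows --plan '[{"linear": [0.005, 0, 0], "delta_rot": [0, 0, 0], "fingers": 0}, {"linear": [0.005, 0, 0], "delta_rot": [0, 0, 0], "fingers": 0}, {"linear": [0.005, 0, 0], "delta_rot": [0, 0, 0], "fingers": 0}, {"linear": [0.004, 0, 0], "delta_rot": [0, 0, 0], "fingers": 0}]'

```text
clock: 12.8
position: [0.4704, 0.1098, 0.0644]
ee_rot: [0.02, 0.882, 0.471, -0.018]
contact_force: [-2.9, -16.8, -0.0]
width: -0.0001
```

```bash
python3 go.py .45 .06 .062 -38; python3 ang.py
```

```text
t 12.8 pos [0.4704 0.1098 0.0644] F [ -2.9 -16.8  -0. ] yaw_y -33.75 w -7.22291703623197e-05 shift [-0.0525  0.0106  0.0053]
drot [1.12 2.87 4.22] tipspos [0.4701 0.1085 0.0394]
handle deg 38.19763061836802
```

send_rows --plan '[{"linear": [-0.015, 0, 0], "delta_rot": [0, 0, 0], "fingers": 0}, {"linear": [-0.02, 0, 0], "delta_rot": [0, 0, 0], "fingers": 0}, {"linear": [0, 0, -0.03], "delta_rot": [0, 0, 0], "fingers": 0}, {"linear": [0, 0, -0.038], "delta_rot": [0, 0, 0], "fingers": 0}, {"linear": [0, 0.02, -0.035], "delta_rot": [0, 0, 0], "fingers": 0}, {"linear": [0, 0.03, -0.025], "delta_rot": [0, 0, 0], "fingers": 0}, {"linear": [0, 0.035, -0.02], "delta_rot": [0, 0, 0], "fingers": 0}, {"linear": [0, 0, 0], "delta_rot": [0, 0, 0], "fingers": 0}]'

```text
clock: 13.47
position: [0.5213, 0.0456, 0.2285]
ee_rot: [0.021, 0.88, 0.474, -0.017]
contact_force: [1.3, -0.2, 0.1]
width: 0.0001
```

```bash
python3 go.py .55 .05 .25 -38; python3 - <<'E'
from h import *
b=save("wrist","w8");cv2.imwrite("pics/c8.png",cv2.resize(b[:,:,::-1],(768,576)))
E
```

```text
t 13.4667 pos [0.5213 0.0456 0.2285] F [ 1.3 -0.2  0.1] yaw_y -33.31 w 8.892222140527964e-05 shift [ 0.0184  0.022  -0.022 ]
drot [1.29 2.74 4.66] tipspos [0.521  0.0443 0.2035]
```

View pics/c8.png

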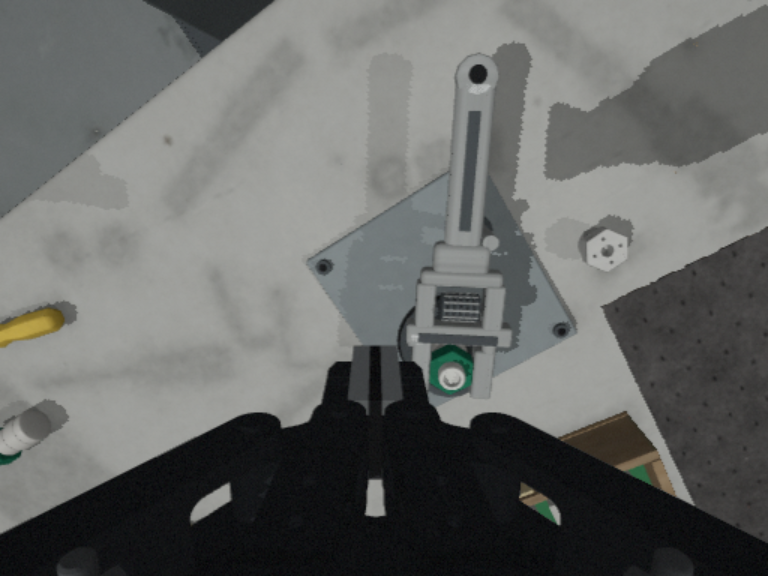

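The handle lies against the pin at (490,243), the jaws enclose the nut with its flats parallel to them, and the gripper is clear. One numeric check, then I'll hand in.

```bash
python3 - <<'E'
from h import *
h=px2w("wrist",(478/1.5,74/1.5),.056)[0];n=px2w("wrist",(452/1.5,374/1.5),.066)[0];d=n-h
print(h,n,np.degrees(np.arctan2(d[1],d[0])))
for m in manip.find_in("spare_coupling","top")[:2]:print(m)
print(manip.get_state()["contact_force"]);print(manip.sign_off())
E
```

```text
[0.45443012 0.14383799 0.056     ] [0.59503339 0.04243869 0.066     ] -35.798130395931295
{'extent': [282.0, 140.4, 302.1, 156.3], 'p': 0.52}
[-0.29378952  0.18688848 -1.22513975]
the job is handed in; nothing more can be done
None
```

I closed the jaw with five worm passes (one stalled partway and was completed, the last only confirmed), swung the handle clockwise to its stop, retreated and handed in. The robot clock was about 13.6 s; the hand-in gave no verdict.

**Jaw:** before the swing, the wrist picture showed a gap of about 114 px against about 112 px for the nut, or roughly 28.5 mm. After the swing the jaws still enclosed the nut, with its flats parallel to them by eye. I did not measure the gap again.

**Wrench:** the push force rose to about 18 N at the stop, and the last picture shows the handle against the pin. The handle turned from about −5.4° to −36° by the last picture, or about 38° of handle angle by contact geometry. That is 30 to 33° (0.53 to 0.57 rad) of swing on top of an unknown start of 0 to 0.1 rad. The two estimates disagree by about 2°.

**Coupling:** it looks upright in its nest; I did not measure its tilt or height.

**Spare coupling:** the network still finds it at the same place in the top view, though only with p = 0.52.

**Gripper:** it was clear of everything at hand-in, with no contact force beyond noise (about 1 N).

**Disagreements:** the top and wrist cameras differed by 2 to 4 mm on the wrench's position, so I used values between the two. The first pass briefly lost contact because the tool tilted as it moved, which I corrected.

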